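Set the pull-and-turn range selector on a pipe-turning drive

TASK

Set the pipe drive's range selector to the blue mark: pull the red knob up out of its park slot, turn it to blue and let it drop fully home into the notch there, then let go. The marks were painted on only roughly, so the notch may lie well to either side of the blue one: feel for it, never force the knob against its notches or its stop, and leave the pipe pieces and the wrench where they lie.

Things in the scene. Friction and masses are not known exactly. Their poses are not given: they have to be found in the camera images.
- gearbox: Green gearbox fixed to the bench, 200 x 180 mm; origin at its underside centre, z up. The selector's vertical axis passes through this origin. On top a round dial, 150 mm across, its face 86 mm above the origin. Behind (+x) it carries turning rolls and a pipe whose top is 137 mm high and begins 123 mm from the selector's axis.
- selector_grip (a point): Grip point of the red knob, on the selector's axis, 33 mm above the dial when down; moves and turns with the knob. The knob is an upright red bar, 46 mm long (x), 14 mm thick (y), from 25 mm below to 18.5 mm above this point, on a black disc 52 mm across. Pinch it across its thickness. The pointer is on its -x end.
- pointer_tip (a point): Tip of the flat red pointer at the knob's foot, 48 mm out from the selector's axis.
- mark_blue: Blue disc, 18 mm across, on the dial, 59.5 mm from the selector's axis: the wanted setting. The colours change places among the settings, near -0.80, +0.54 and +1.34 rad of joint turn; there the pointer aims straight at the disc. The true notch lies up to 0.26 rad (15 degrees) to either side of its mark.
- mark_yellow: Yellow disc, the same size: another setting, not wanted.
- mark_green: Green disc, the same size: another setting, not wanted.
- pull (a joint): How far the knob is pulled up, m: 0 fully home (park slot or notch), about 0.008 when its pin rides on the plate between notches, 0.014 at the stop. Above about 0.009 the knob turns freely; below 0.007 in a slot or notch it is locked. A spring draws it down with 5 N when home, 8.5 N at the stop; let go, it drops home in 0.1 s.
- turn (a joint): Turn of the knob, rad: near 0 when parked; positive is clockwise from above. A notch admits the pin within 0.04 rad of its middle, the park slot within 0.25. Let down beside a notch, the knob rides on the plate under its spring, turns with light drag (under 0.1 N m) and drops once over the notch, unless it is gripped tight: fingers held loosely either side of the bar can turn it and let it drop.
- pin: The hidden steel pin (6 mm thick, 36 mm from the axis, under the pointer) and collar below the knob; the origin is of no use. It bears on the notched plate and the stop; a force above 30 N on it (1.1 N m of turning in a notch) damages it.
- pipe_a: Loose steel pipe piece standing on end, 76 mm across, 55 mm high, bystander; origin at its underside centre.
- pipe_b: Loose steel pipe piece standing on end, 90 mm across, 40 mm high, bystander; origin at its underside centre.
- wrench: Loose steel wrench lying on the bench, 180 mm long, bystander.

How it is judged:
By the outcome, as a careful person would: the job done as asked, in the order asked, and still so for the second after the job is handed in, with the robot touching nothing.
It also fails if it takes over 48 s, if anything falls off the work surface, if the arm or the gripper's body presses on something with over 40 N, if the wrist force passes 120 N, or if a joint passes its speed limit or range.

ROBOT

A 6-joint arm with a two-finger parallel gripper is mounted at the origin on the work surface. World frame = base frame: x ahead of the robot, y to its left, z up, the work surface at z = 0. Lengths are in mm, angles in rad, forces in N, time in s.
With the tool pointing down it reaches from about 275 to 825 mm from the base axis. Payload 5.2 kg.
Tool frame: the origin (TCP) lies between the finger pads; the fingertips stand 25 mm ahead of it and the grasp point (between the pads) lies 6 mm ahead of it; y points along the fingers, x is the direction in which the jaws open and shut, and the axes are right-handed (so a half turn about y gives the same grasp; the last joint's range is limited). The gripper opens to 93 mm and grips with 3 to 60 N. Pads are 15 mm wide; open, the fingers measure 128 mm over their backs; the gripper's body (75 mm by 188 mm) begins 65 mm behind the grasp point.
Start: joints at [-1.427, 0.259, 1.535, -0, 1.348, -0.203], TCP at [186.96, -517.253, 243.653] pointing down, gripper open.
Joint ranges: [-3.14, 3.14], [-0.91, 2.08], [0.19, 2.58], [-1.22, 4.36], [0.22, 2.71], [-3.12, 3.12]. Speed limits (rad/s): [2.57, 2.57, 3.14, 3.14, 3.14, 3.14].

INTERFACE

Orientations are given as a unit quaternion [x, y, z, w].
In Python, from cell import manip, eyes gives the robot as it stands.
- The arm moves only by the tool play_rows, never from a script. Its argument "plan" is text: rows parted by semicolons, each of 5 numbers parted by spaces: the shift along the tool's x, y, z in m, then the turn about the tool's y in rad, then the finger opening in m, from 0 to 0.093. In form: tx ty tz twist claw; .... A call has 1 to 10 rows; each row is the pose to reach, as a shift and turn from the pose measured when the call began, along the tool's axes at that moment; what a row does not reach only later rows make up. A row lasts 1/8 s, in which the tool goes at most 62.5 mm and 10.7 degrees, less where a joint would pass 70% of its speed; a pose out of reach is approached as far as the arm can. A call with a gripper value outside its range is refused whole. The fingers move at their own pace and stop on an object; the grip force is fixed at half the most. Time passes only in rows, so rows that repeat a pose let the fingers close. It gives the time, the measured TCP pose, the force and the opening at its end, in the units of the state.
- manip.observe(): the state, without advancing time (a new reading comes with each control period).
- eyes.camera(name): name is "scene" or "side" or "wrist"; returns a dict with "image" (400x640x3 uint8, red, green, blue), "range_z" (400x640 float32, mm along the optical axis (not along the pixel's ray), 0 where there is no reading), "intrinsics" (3x3 intrinsics, pixels), "origin" and "orientation" of the camera in the world. Camera axes: x right, y up, looking along -z (the intrinsics and any distortion apply to the point x, -y, -z); pixel columns grow to the right and rows downward; lengths in mm; the calibration is good to about 2 mm. A picture is of the moment at which its call begins.
- manip.sign_off(): hands the job in, once; it reports no verdict.
The state is a dict: "clock": time; "joint_pos": joint angles; "qvel": joint speeds; "joint_torque": joint torques, N m; "eef_pos": TCP position; "tool_rot": TCP orientation; "ft_force": force on the tool from outside, world axes, zero at the start; "ft_torque": the same for the moment, N m; "finger_gap": opening from 0.0 (shut) to 1.0 (fully open).
Only numpy, scipy, OpenCV 4.12 (cv2) and the standard library are available. Lean on these libraries where they do the work, as an engineer would, in place of code of your own. Each camera call takes 0.05 s, during which the arm holds its last target.

## Working session

There is one attempt and no reset: what is moved stays moved. The work goes in short steps, Python scripts to look and compute and a tool call to move; the robot and the scene stay as the last step left them, time stands still between calls to the robot, and variables do not carry over. Pictures are saved under pics/ and viewed, and the job is handed in when it is done.

Besides the shell and the picture viewer there is one more tool, called after "Emit:" as a command line: name --argument value ..., lists and objects as JSON in quotes. play_rows: Moves the arm, as the interface text tells. Its arguments: {"type":"object","properties":{"plan":{"type":"string"}},"required":["plan"]}

```bash
mkdir -p pics; ls
cat > h.py <<'E'
import numpy as np,cv2
from scipy.spatial.transform import Rotation as R
from cell import manip,eyes
def snap(n,f):
    c=eyes.camera(n); cv2.imwrite('pics/'+f,cv2.cvtColor(c['image'],cv2.COLOR_RGB2BGR)); return c
def ray(c,u,v):
    K=np.array(c['intrinsics']); d=np.linalg.inv(K)@np.array([u,v,1.]); d=np.array([d[0],-d[1],-d[2]])
    return np.array(c['origin']),R.from_quat(c['orientation']).apply(d)
def onz(c,u,v,z):
    o,d=ray(c,u,v); return o+d*(z-o[2])/d[2]
def depthpt(c,u,v):
    o,d=ray(c,u,v); return o+d*c['range_z'][int(v),int(u)]
E
python3 - <<'E'
from h import *
for n in ["scene","side","wrist"]:
    c=snap(n,n+'1.png'); print(n,c['origin'],c['orientation'],c['intrinsics'])
print(manip.observe())
E
```

```text
pics
scene [1105.55371527 -128.41809124  614.81305062] [0.32573039 0.22805863 0.50848106 0.76376435] [[372.97464401   0.         320.72708879]
 [  0.         372.97464401 199.32194183]
 [  0.           0.           1.        ]]
side [233.41182168 570.81208403 724.47337634] [-0.1104516   0.35754577  0.88417914 -0.27962244] [[377.08463521   0.         320.03921758]
 [  0.         377.08463521 200.72716813]
 [  0.           0.           1.        ]]
wrist [ 248.23386005 -494.74406072  385.11848642] [-0.09778495  0.06917916 -0.57041857  0.81257308] [[347.90307111   0.         314.37656471]
 [  0.         347.90307111 202.39984707]
 [  0.           0.           1.        ]]
{'clock': 0.15, 'joint_pos': array([-1.42678453e+00,  2.59160523e-01,  1.53584988e+00,  2.06082668e-05,
        1.34796729e+00, -2.02797536e-01]), 'qvel': array([-0.00126908, -0.00253647, -0.00455792, -0.00054935, -0.00052138,
       -0.00032989]), 'joint_torque': array([ 1.99149807e-03, -4.37643456e+01, -2.84233546e+01,  7.19577377e-02,
        3.80827789e-02, -8.75566388e-05]), 'eef_pos': array([ 186.91817779, -516.85616851,  243.00945364]), 'tool_rot': array([-0.57840777,  0.40656504, -0.40590351,  0.57913009]), 'ft_force': array([ 0.1413566 , -0.53026056, -0.08701266]), 'ft_torque': array([-0.00410496, -0.03162162,  0.01354688]), 'finger_gap': 1.0013464188435774}
```

View pics/scene1.png

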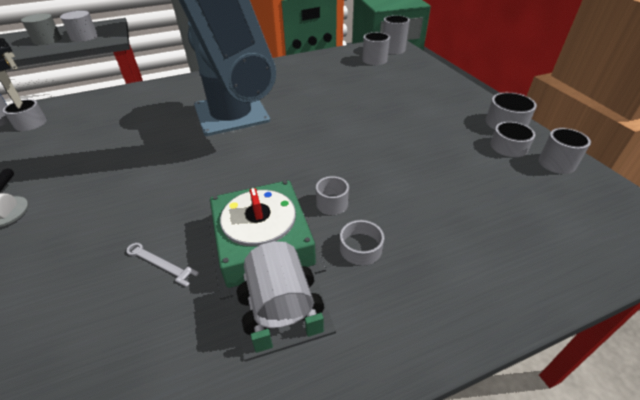

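View pics/side1.png

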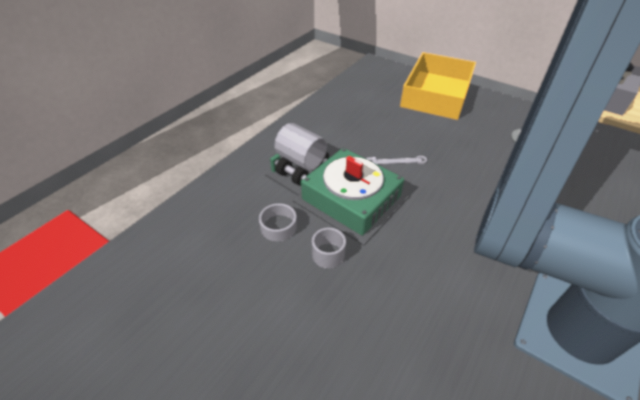

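View pics/wrist1.png

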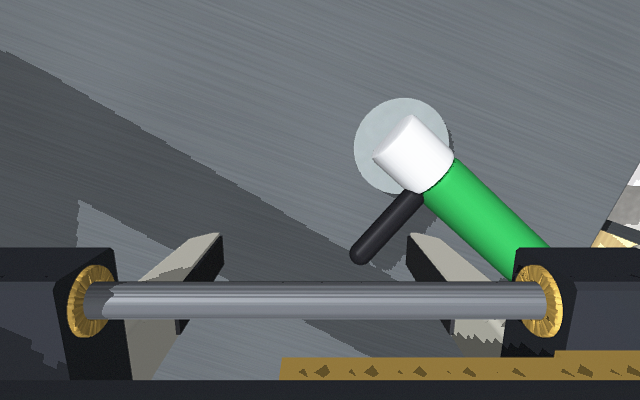

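Run:
```python
from h import *
print(R.from_quat(manip.observe()['tool_rot']).as_matrix().round(3))
```

```text
[[ 0.34  -0.     0.94 ]
 [-0.94   0.001  0.34 ]
 [-0.001 -1.     0.   ]]
```

Run:
```python
from h import *
a=cv2.imread('pics/scene1.png')[170:370,110:400]; cv2.imwrite('pics/s1c.png',cv2.resize(a,None,fx=2.7,fy=2.7,interpolation=2))
a=cv2.imread('pics/side1.png')[110:280,240:440]; cv2.imwrite('pics/d1c.png',cv2.resize(a,None,fx=3.5,fy=3.5,interpolation=2))
for n in ['scene','side']:
    c=eyes.camera(n); im=c['image']; h=cv2.cvtColor(im,cv2.COLOR_RGB2HSV)
    H,S,V=[h[...,i].astype(int) for i in range(3)]
    roi=np.zeros(H.shape,bool)
    if n=='scene': roi[180:250,205:310]=1
    else: roi[145:205,315:395]=1
    M={'white':(S<30)&(V>170),'blue':(H>100)&(H<130)&(S>120)&(V>90),'yellow':(H>22)&(H<34)&(S>100)&(V>150),'green':(H>45)&(H<75)&(S>130)&(V>90),'red':((H<8)|(H>172))&(S>150)&(V>80)}
    for k,m in M.items():
        m=(m&roi).astype(np.uint8); nn,l,st,ce=cv2.connectedComponentsWithStats(m)
        for i in range(1,nn):
            if st[i,4]>=6: print(n,k,st[i],ce[i].round(1),onz(c,*ce[i],86).round(1), depthpt(c,*ce[i].round()).round(1))
```

```text
scene white [252 188   3   7  12] [252.9 191. ] [498.6 -46.1  86. ] [557.2 -53.9 137. ]
scene white [ 221  190   74   53 2184] [259.4 218.7] [583.9 -55.2  86. ] [590.5 -57.1  92.3]
scene white [261 242  28   8 194] [274.7 245.9] [662.1 -48.   86. ] [703.7 -55.  135. ]
scene blue [264 192   7   5  27] [267.3 194.1] [520.5 -20.5  86. ] [519.4 -21.   85.6]
scene yellow [230 203   8   6  36] [233.3 205.1] [524.9 -94.4  86. ] [522.8 -94.7  84.5]
scene green [282 202   6   3  16] [284.2 203. ] [560.4   3.8  86. ] [561.1   3.2  86.8]
scene red [250 190  13  29 177] [256.6 206.4] [547.7 -51.3  86. ] [592.5 -56.6 129.2]
side white [ 323  157   72   41 1425] [353.3 177.1] [563.  -50.7  86. ] [559.5 -42.2  94.5]
side blue [361 190   4   3  12] [362.5 191. ] [519. -21.  86.] [518.9 -18.1  88.3]
side yellow [373 172   6   4  17] [375.6 173.5] [524.  -94.8  86. ] [523.3 -95.1  87.7]
side red [346 157  16  21 225] [353.4 167.8] [581.4 -80.9  86. ] [564.5 -47.3 117.7]
```

View pics/s1c.png

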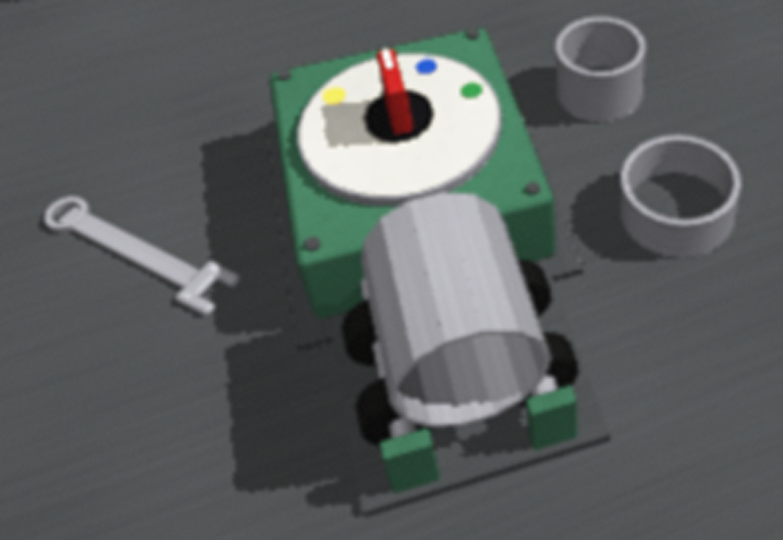

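View pics/d1c.png

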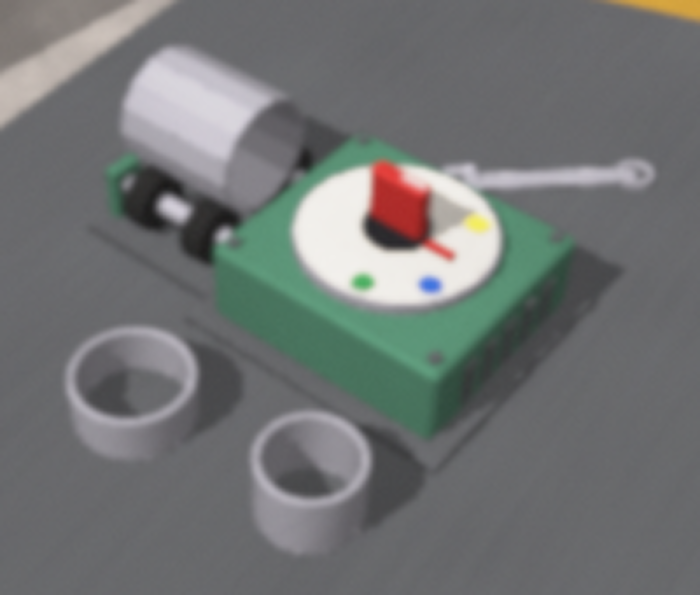

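Run:
```python
from h import *
from scipy.optimize import least_squares
B=np.array([519.7,-20.8]);Y=np.array([524.4,-94.6]);G=np.array([560.4,3.8])
f=lambda p:[np.hypot(*(q-p))-59.5 for q in (B,Y,G)]
r=least_squares(f,[567,-53]);c0=r.x;print(c0,r.fun)
# clockwise-from-above angle relative to -x direction
ang=lambda q:np.arctan2(q[1]-c0[1],-(q[0]-c0[0]))
print('angles',[ang(q) for q in (Y,B,G)], [ang(q)-t for q,t in zip((Y,B,G),(-.8,.54,1.34))])
# dial ellipse from contours
for n,roi in (('scene',(205,180,310,250)),('side',(315,145,395,205))):
    c=eyes.camera(n); im=c['image'].astype(int)
    # knob red points by height via depth
    H=cv2.cvtColor(c['image'],cv2.COLOR_RGB2HSV).astype(int)
    x0,y0,x1,y1=roi
    red=((H[...,0]<8)|(H[...,0]>172))&(H[...,1]>130)&(H[...,2]>80)
    P=[]
    for v in range(y0,y1):
        for u in range(x0,x1):
            if red[v,u]: P.append(depthpt(c,u,v))
    P=np.array(P); print(n,len(P))
    for lo,hi in ((86,98),(98,134),(134,142)):
        Q=P[(P[:,2]>lo)&(P[:,2]<hi)]
        if len(Q)<4: continue
        m=Q[:,:2].mean(0);w,V=np.linalg.eigh(np.cov((Q[:,:2]-m).T)); d=V[:,1]*np.sign(-V[0,1])
        print(lo,hi,len(Q),Q.mean(0).round(1),Q.min(0).round(1),Q.max(0).round(1),'dir ang',np.arctan2(d[1],-d[0]).round(3),np.sqrt(w).round(2))
```

```text
[568.59718703 -54.95861707] [ 0.14684417 -0.12971634 -0.17235927]
angles [np.float64(-0.731111361774538), np.float64(0.6097725853123271), np.float64(1.4321847983536042)] [np.float64(0.0688886382254621), np.float64(0.0697725853123271), np.float64(0.09218479835360416)]
scene 190
86 98 14 [578.6 -49.8  94. ] [551.  -56.9  91.6] [591.9 -44.   97.2] dir ang 0.269 [ 1.91 14.92]
98 134 98 [590.9 -57.2 116.4] [551.4 -63.4  98. ] [593.3 -47.  133.9] dir ang 0.621 [3.66 4.42]
134 142 77 [576.3 -56.  135.8] [547.6 -63.2 134. ] [592.4 -48.3 137.6] dir ang 0.075 [ 3.88 11.73]
side 259
86 98 45 [557.2 -48.5  95.1] [523.5 -53.5  89.8] [585.9 -41.8  97.9] dir ang -0.013 [ 2.57 17.08]
98 134 172 [562.4 -48.4 116.7] [542.3 -52.7  98.3] [584.9 -45.4 133.8] dir ang 0.05 [ 1.41 12.72]
134 142 42 [571.  -51.1 137.3] [544.8 -60.7 134.2] [587.8 -46.1 139.8] dir ang 0.226 [ 2.61 12.47]
```

```bash
cat >> h.py <<'E'
def goal(p,ang,pt=(568.6,-55.0)):
    # p: world TCP target, ang: knob cw angle (world); print shift in tool axes
    s=manip.observe(); Rm=R.from_quat(s['tool_rot']).as_matrix(); d=Rm.T@(np.array(p)-s['eef_pos'])
    x=Rm[:,0]; want=-np.array([np.sin(ang),np.cos(ang)]) # normal to the bar
    a=np.arctan2(x[1],x[0])-np.arctan2(want[1],want[0]); a=(a+np.pi)%(2*np.pi)-np.pi
    print('shift m',(d/1000).round(4),'twist',round(a,4),'| clock',s['clock'],'eef',s['eef_pos'].round(1),'gap mm',round(s['finger_gap']*93,2),'F',s['ft_force'].round(1),'T',s['ft_torque'].round(3),'tilt',Rm[:,1].round(3))
E
python3 - <<'E'
from h import *
goal((568.6,-55,200),0.07)
c=eyes.camera('wrist')
for u,v in ((410,160),(390,230),(500,220),(100,100),(150,180),(620,230)): print(u,v,c['range_z'][v,u],depthpt(c,u,v).round())
E
```

```text
shift m [-0.3049  0.0436  0.516 ] twist 0.4168 | clock 0.35 eef [ 186.9 -517.2  243.5] gap mm 93.25 F [0.9 0.3 0.1] T [-0.017 -0.013 -0.028] tilt [-0.  0. -1.]
410 160 325.2575 [ 242. -592.   60.]
390 230 353.53653 [ 170. -605.   49.]
500 220 342.8075 [ 218. -700.   57.]
100 100 369.8602 [ 188. -275.    0.]
150 180 389.561 [ 121. -345.    1.]
620 230 847.6065 [  250. -1286.  -421.]
```

Emit:
play_rows --plan "-0.0305 0 0.0516 0.05 0.06; -0.061 0 0.1032 0.1 0.06; -0.0915 0 0.155 0.15 0.06; -0.122 0 0.206 0.2 0.05; -0.1525 0 0.258 0.25 0.05; -0.183 0 0.31 0.3 0.05; -0.2135 0 0.361 0.35 0.05; -0.244 0 0.413 0.4 0.05; -0.2745 0 0.4645 0.417 0.05; -0.305 0 0.516 0.417 0.05"

```text
clock: 1.65
eef_pos: [569.7, -53.3, 243.8]
tool_rot: [0.482, -0.517, 0.517, -0.482]
ft_force: [-1.1, -0.7, -0.3]
finger_gap: 0.537
```

Run:
```python
from h import *
goal((568.6,-55,200),0.07)
c=snap('wrist','w2.png');c=snap('side','d2.png')
print(eyes.camera('wrist')['origin'])
```

```text
shift m [ 0.0018  0.0438 -0.001 ] twist -0.0003 | clock 1.65 eef [569.7 -53.3 243.8] gap mm 49.98 F [-1.1 -0.7 -0.3] T [ 0.051  0.035 -0.044] tilt [ 0.001 -0.    -1.   ]
[635.99485294 -54.61442969 385.57858841]
```

View pics/w2.png

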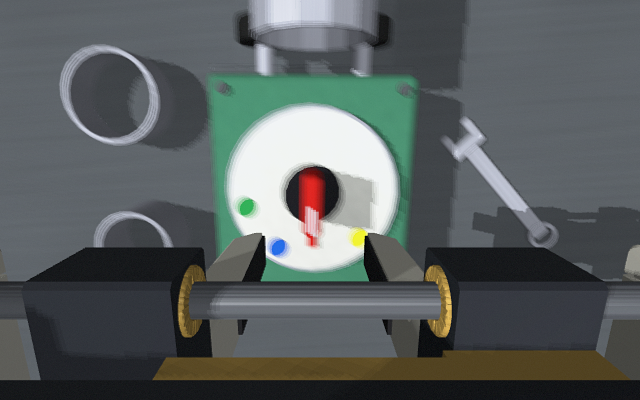

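View pics/d2.png

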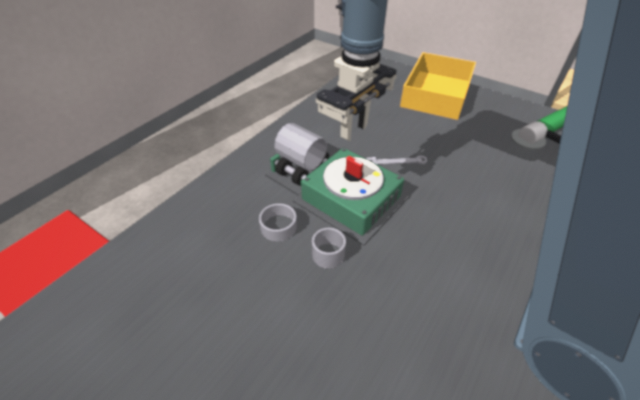

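```bash
cat > m.py <<'E'
from h import *
def wrist(f):
    c=snap('wrist',f); im=c['image']; h=cv2.cvtColor(im,cv2.COLOR_RGB2HSV).astype(int)
    H,S,V=h[...,0],h[...,1],h[...,2]
    M={'blue':(H>100)&(H<130)&(S>120)&(V>90),'yellow':(H>22)&(H<34)&(S>150)&(V>180),'green':(H>48)&(H<75)&(S>160)&(V>90),'red':((H<8)|(H>172))&(S>150)&(V>80)}
    for k,m in M.items():
        nn,l,st,ce=cv2.connectedComponentsWithStats(m.astype(np.uint8))
        for i in range(1,nn):
            if st[i,4]>=25: print(k,st[i],onz(c,*ce[i],86).round(1))
    return c,M
E
python3 - <<'E'
from m import *
c,M=wrist('w3.png')
h=cv2.cvtColor(c['image'],cv2.COLOR_RGB2HSV)
m=((h[...,1]<40)&(h[...,2]>120)).astype(np.uint8); m[:,:215]=0;m[:,412:]=0;m[:95]=0;m[245:]=0
nn,l,st,ce=cv2.connectedComponentsWithStats(m); i=1+st[1:,4].argmax()
ct=max(cv2.findContours((l==i).astype(np.uint8),0,1)[0],key=len)[:,0]
P=np.array([onz(c,u,v,86)[:2] for u,v in ct if 105<v<235])
from scipy.optimize import least_squares
r=least_squares(lambda p:np.hypot(*(P-p[:2]).T)-p[2],[568,-55,75],loss='soft_l1');print('dial',r.x)
# knob top red at z=137.5
red=M['red'].copy();v,u=np.nonzero(red);Q=np.array([depthpt(c,a,b) for a,b in zip(u,v)]);Q=Q[(Q[:,2]>132)&(Q[:,2]<142)]
print('top',len(Q),Q.mean(0),Q.min(0),Q.max(0)); rr=cv2.minAreaRect(Q[:,:2].astype(np.float32)); print(rr)
goal((568.6,-55,200),0.07)
E
```

```text
blue [273 240  19  19 284] [519.3 -19.5  86. ]
yellow [354 231  14  19 163] [524.1 -91.2  86. ]
green [242 200  19  18 276] [559.5   4.8  86. ]
red [ 308  171   20   78 1149] [559.4 -54.1  86. ]
dial [577.35488868 -54.05269669  66.7253213 ]
top 934 [572.77126526 -54.56652373 138.1540086 ] [547.0434465  -62.35745047 132.05791097] [592.05337812 -46.48388639 140.3960373 ]
((569.5240478515625, -54.49235153198242), (13.429025650024414, 44.944942474365234), 86.00166320800781)
shift m [0.001  0.0432 0.0001] twist 0.0027 | clock 1.85 eef [568.7 -54.  243.2] gap mm 49.71 F [-0.1 -0.  -0.3] T [ 0.    -0.018  0.052] tilt [-0.001  0.    -1.   ]
```

View pics/w3.png

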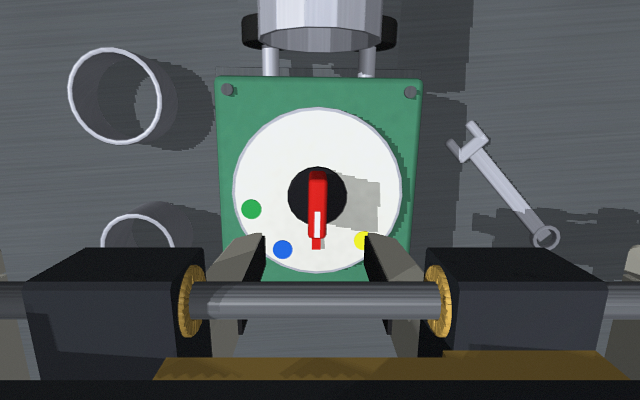

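Emit:
play_rows --plan "0.0006 0.04 0.0002 0 0.045; 0.0006 0.08 0.0002 0 0.045; 0.0006 0.105 0.0002 0 0.045; 0.0006 0.113 0.0002 0 0.04; 0.0006 0.114 0.0002 0 0.035; 0.0006 0.114 0.0002 0 0.035"

```text
clock: 2.6
eef_pos: [569.4, -55.3, 130.5]
tool_rot: [0.483, -0.516, 0.517, -0.483]
ft_force: [-1.0, 0.4, 0.3]
finger_gap: 0.378
```

```bash
python3 - <<'E'
from m import *
c=snap('wrist','w4.png');c=snap('side','d4.png')
goal((569,-54.6,128),0.07)
E
python3 -c "
import cv2
a=cv2.imread('pics/d4.png')[90:240,260:440];cv2.imwrite('pics/d4c.png',cv2.resize(a,None,fx=4,fy=4,interpolation=2))"
```

```text
shift m [-0.0003  0.0025 -0.0004] twist 0.0025 | clock 2.7 eef [569.4 -54.9 130.5] gap mm 35.56 F [-0.   0.3  0.4] T [ 0.102 -0.024 -0.015] tilt [ 0.001 -0.001 -1.   ]
```

View pics/w4.png

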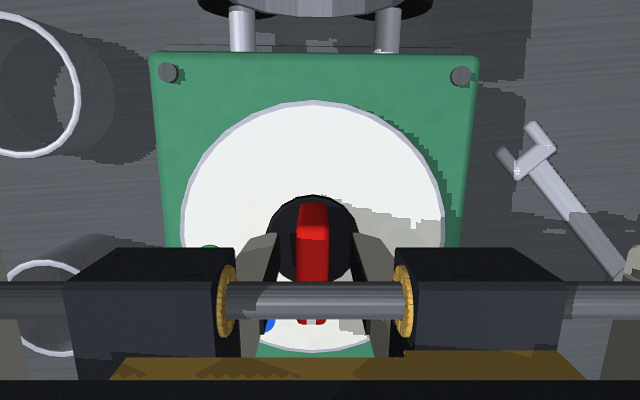

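View pics/d4c.png

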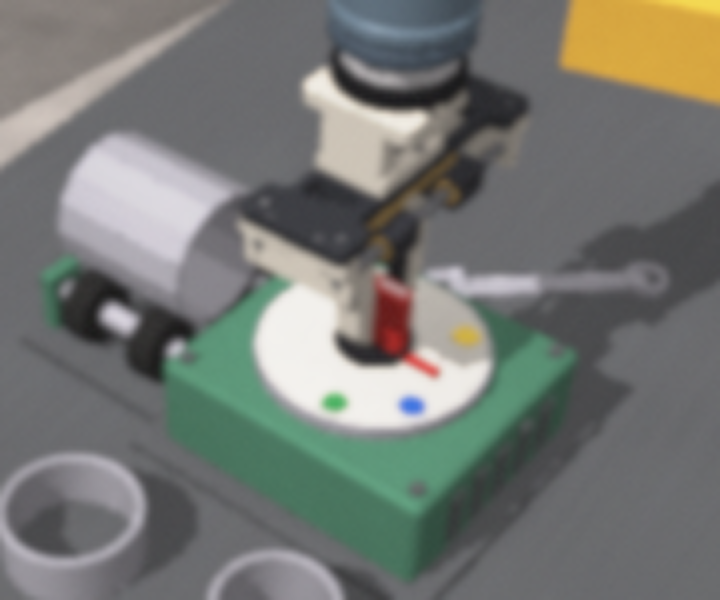

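Emit:
play_rows --plan "-0.0003 0.002 -0.0003 0 0.025; -0.0003 0.002 -0.0003 0 0.018; -0.0003 0.002 -0.0003 0 0.01; -0.0003 0.002 -0.0003 0 0.01; -0.0003 0.002 -0.0003 0 0.01"

```text
clock: 3.32
eef_pos: [569.2, -54.2, 128.6]
tool_rot: [0.483, -0.516, 0.517, -0.483]
ft_force: [0.4, 2.6, 2.1]
finger_gap: 0.148
```

```bash
cat >> m.py <<'E'
def knob(f=None):
    c=eyes.camera('wrist')
    if f: cv2.imwrite('pics/'+f,cv2.cvtColor(c['image'],cv2.COLOR_RGB2BGR))
    h=cv2.cvtColor(c['image'],cv2.COLOR_RGB2HSV).astype(int)
    red=((h[...,0]<8)|(h[...,0]>172))&(h[...,1]>120)&(h[...,2]>60)
    v,u=np.nonzero(red); Q=np.array([depthpt(c,a,b) for a,b in zip(u,v)])
    Q=Q[np.hypot(Q[:,0]-569,Q[:,1]+54.6)<55]
    T=Q[Q[:,2]>np.percentile(Q[:,2],97)-2.5]
    print('topz med',np.median(T[:,2]).round(2),len(T))
    if len(T)>20:
        rr=cv2.minAreaRect(T[:,:2].astype(np.float32)); print('rect',rr)
    L=Q[(Q[:,2]<np.percentile(Q[:,2],97)-30)]
    if len(L)>3: 
        far=L[np.argsort(-np.hypot(L[:,0]-569,L[:,1]+54.6))[:max(4,len(L)//4)]].mean(0); print('pointer z',np.median(L[:,2]).round(2),'ang',np.arctan2(far[1]+54.6,569-far[0]).round(3),len(L))
def side():
    c=eyes.camera('side'); h=cv2.cvtColor(c['image'],cv2.COLOR_RGB2HSV).astype(int)
    red=((h[...,0]<8)|(h[...,0]>172))&(h[...,1]>120)&(h[...,2]>60); red[:140]=0;red[215:]=0;red[:,:310]=0;red[:,400:]=0
    v,u=np.nonzero(red); Q=np.array([depthpt(c,a,b) for a,b in zip(u,v)])
    r=np.hypot(Q[:,0]-569,Q[:,1]+54.6)
    L=Q[(r>30)&(r<55)&(Q[:,2]<110)]
    print('side n',len(Q),'zmax',Q[:,2].max().round(1),'ptr n',len(L),L.mean(0).round(1) if len(L) else '', 'ang',np.arctan2((L[:,1]+54.6).mean(),(569-L[:,0]).mean()).round(3) if len(L) else '')
E
python3 - <<'E'
from m import *
knob('w5.png'); side()
goal((569,-54.6,128),0.07)
E
```

```text
topz med 138.41 1745
rect ((570.2503662109375, -54.149436950683594), (13.334307670593262, 45.96238327026367), 85.41329956054688)
pointer z 103.38 ang -3.134 174
side n 108 zmax 724.5 ptr n 13 [530.6 -50.8  91.3] ang 0.099
shift m [ 0.0003  0.0006 -0.0002] twist 0.0025 | clock 3.425 eef [569.2 -54.3 128.6] gap mm 13.45 F [0.4 3.5 2.5] T [ 0.646 -0.027 -0.03 ] tilt [ 0.001 -0.    -1.   ]
```

Emit:
play_rows --plan "0 -0.003 0 0 0.01; 0 -0.006 0 0 0.01; 0 -0.009 0 0 0.01; 0 -0.011 0 0 0.01; 0 -0.011 0 0 0.01"

```text
clock: 4.05
eef_pos: [569.0, -54.2, 139.5]
tool_rot: [0.483, -0.516, 0.517, -0.483]
ft_force: [2.1, 0.9, -9.1]
finger_gap: 0.147
```

Run:
```python
from m import *
knob('w6.png'); side()
goal((569,-54.6,128),0.07)
```

```text
topz med 149.25 1753
rect ((570.0187377929688, -54.260406494140625), (13.085960388183594, 46.47480010986328), 86.73350524902344)
pointer z 114.57 ang 3.114 163
side n 106 zmax 724.5 ptr n 15 [531.3 -50.4 102.6] ang 0.111
shift m [ 0.0004  0.0114 -0.    ] twist 0.0025 | clock 4.15 eef [569.  -54.2 139.4] gap mm 13.9 F [ 2.1  1.3 -9.1] T [ 0.416 -0.577 -0.021] tilt [ 0.001  0.    -1.   ]
```

Emit:
play_rows --plan "0.0002 0 0 0.08 0.01; 0.0003 0 0 0.16 0.01; 0.0003 0 0 0.24 0.01; 0.0003 0 0 0.31 0.01; 0.0003 0 0 0.31 0.01"

```text
clock: 4.78
eef_pos: [569.0, -54.3, 139.3]
tool_rot: [0.397, -0.585, 0.585, -0.398]
ft_force: [2.9, 1.8, -8.7]
finger_gap: 0.15
```

Run:
```python
from m import *
knob('w7.png'); side()
goal((569,-54.6,136.5),0.38)
```

```text
topz med 149.07 1744
rect ((569.89208984375, -54.629886627197266), (13.177924156188965, 46.329471588134766), 68.70142364501953)
pointer z 114.46 ang -2.846 161
side n 126 zmax 724.5 ptr n 17 [532.5 -40.2 101.9] ang 0.375
shift m [0.0002 0.0028 0.0001] twist 0.0039 | clock 4.875 eef [569.  -54.3 139.3] gap mm 13.87 F [ 2.5  2.3 -8.3] T [ 0.562 -0.672 -0.041] tilt [ 0.001  0.    -1.   ]
```

Emit:
play_rows --plan "0.0002 0.0012 0 0 0.01; 0.0002 0.0025 0 0 0.01; 0.0002 0.0025 0 0 0.0165; 0.0002 0.0025 0 0 0.0165; 0.0002 0.0025 0 0 0.0165"

```text
clock: 5.5
eef_pos: [569.2, -55.0, 137.6]
tool_rot: [0.397, -0.584, 0.585, -0.398]
ft_force: [0.1, -0.1, 0.2]
finger_gap: 0.177
```

Run:
```python
from m import *
knob('w8.png'); side()
goal((569,-54.6,136.5),0.38)
```

```text
topz med 146.16 1744
rect ((570.5320434570312, -54.588050842285156), (13.416683197021484, 46.723976135253906), 68.96078491210938)
pointer z 111.67 ang -2.835 162
side n 132 zmax 145.9 ptr n 14 [531.5 -40.   99.4] ang 0.372
shift m [-0.0002  0.0008 -0.0001] twist 0.0038 | clock 5.6 eef [569.1 -54.8 137.3] gap mm 16.55 F [ 0.5 -0.2 -0.1] T [ 0.042  0.004 -0.047] tilt [ 0.002 -0.    -1.   ]
```

Emit:
play_rows --plan "-0.0001 0 0 0.04 0.0165; -0.0001 0 0 0.08 0.0165; -0.0001 0 0 0.11 0.0165; -0.0001 0 0 0.14 0.0165; -0.0001 0 0 0.17 0.0165; -0.0001 0 0 0.20 0.0165; -0.0001 0 0 0.20 0.0165"

```text
clock: 6.48
eef_pos: [569.0, -54.5, 137.3]
tool_rot: [0.337, -0.621, 0.622, -0.338]
ft_force: [-1.2, 1.5, 1.6]
finger_gap: 0.178
```

Run:
```python
from m import *
knob('w9.png'); side()
goal((569,-54.6,136.5),0.38)
```

```text
topz med 146.04 1724
rect ((570.1613159179688, -54.35996627807617), (15.037846565246582, 46.65486145019531), 62.967472076416016)
pointer z 111.7 ang -2.82 186
side n 142 zmax 724.5 ptr n 14 [533.5 -39.6  99.6] ang 0.4
shift m [0.0001 0.0008 0.    ] twist -0.1958 | clock 6.575 eef [569.  -54.5 137.3] gap mm 16.37 F [-0.6  2.7  0.9] T [0.622 0.134 0.102] tilt [ 0.001  0.    -1.   ]
```

Emit:
play_rows --plan "0 0 0 0.03 0.0165; 0 0 0 0.06 0.0165; 0 0 0 0.09 0.0165; 0 0 0 0.12 0.0165; 0 0 0 0.12 0.0165"

```text
clock: 7.2
eef_pos: [569.0, -54.5, 137.3]
tool_rot: [0.299, -0.64, 0.641, -0.3]
ft_force: [0.2, 2.2, 0.4]
finger_gap: 0.175
```

Run:
```python
from m import *
knob('w10.png'); side()
goal((569,-54.6,136.5),0.38)
```

```text
topz med 146.03 1716
rect ((570.079345703125, -54.429935455322266), (15.279373168945312, 46.78392028808594), 55.79363250732422)
pointer z 112.13 ang -2.672 184
side n 153 zmax 156.8 ptr n 15 [535.5 -36.8  99.6] ang 0.489
shift m [0.0001 0.0008 0.    ] twist -0.3158 | clock 7.3 eef [569.1 -54.5 137.3] gap mm 16.87 F [ 0.4  2.6 -0. ] T [0.54  0.069 0.077] tilt [ 0.001  0.    -1.   ]
```

View pics/w10.png

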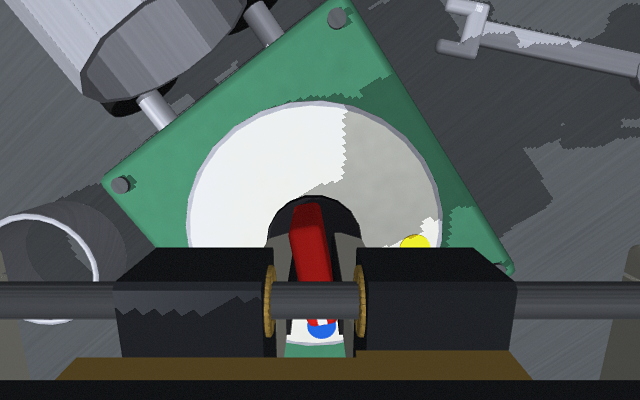

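Emit:
play_rows --plan "0 0 0 0.03 0.0165; 0 0 0 0.06 0.0165; 0 0 0 0.09 0.0165; 0 0 0 0.12 0.0165; 0 0 0 0.12 0.0165"

```text
clock: 7.92
eef_pos: [569.0, -54.4, 137.0]
tool_rot: [-0.26, 0.657, -0.657, 0.261]
ft_force: [0.4, 2.6, -3.1]
finger_gap: 0.179
```

Run:
```python
from m import *
knob('w11.png'); side()
goal((569,-54.6,136.5),0.38)
```

```text
topz med 145.58 1741
rect ((569.9629516601562, -54.29684066772461), (14.831487655639648, 46.635372161865234), 48.61911392211914)
pointer z 111.56 ang -2.536 174
side n 150 zmax 724.5 ptr n 14 [537.1 -32.5  98.8] ang 0.605
shift m [0.0001 0.0004 0.0002] twist -0.4358 | clock 8.025 eef [568.9 -54.4 136.9] gap mm 16.83 F [ 1.2  2.3 -2. ] T [ 0.52  -0.103  0.041] tilt [ 0.001  0.001 -1.   ]
```

Emit:
play_rows --plan "0 0 0 -0.03 0.0165; 0 0 0 -0.06 0.0165; 0 0 0 -0.06 0.0165"

```text
clock: 8.4
eef_pos: [569.2, -54.7, 137.1]
tool_rot: [0.28, -0.649, 0.649, -0.281]
ft_force: [1.2, 1.3, -0.1]
finger_gap: 0.175
```

Run:
```python
from m import *
knob('w12.png'); side()
goal((569,-54.6,136.5),0.38)
```

```text
topz med 145.42 1730
rect ((569.99609375, -54.88097381591797), (13.265341758728027, 47.03062057495117), 52.67024230957031)
pointer z 110.83 ang -2.592 153
side n 146 zmax 146.1 ptr n 13 [537.  -32.7  99. ] ang 0.599
shift m [ 0.0001  0.0007 -0.0002] twist -0.3761 | clock 8.5 eef [569.2 -54.7 137.2] gap mm 16.62 F [ 1.1  0.8 -0.8] T [ 0.123 -0.095  0.062] tilt [ 0.002  0.    -1.   ]
```

Emit:
play_rows --plan "0 0 0 -0.04 0.018; 0 0 0 -0.08 0.02; 0 0 0 -0.08 0.02; 0 0 0 -0.08 0.02"

```text
clock: 9.0
eef_pos: [569.2, -54.8, 137.3]
tool_rot: [0.305, -0.637, 0.638, -0.306]
ft_force: [-0.5, 1.1, 0.8]
finger_gap: 0.216
```

Run:
```python
from m import *
knob('w13.png'); side()
goal((569,-54.6,136.5),0.38)
```

```text
topz med 145.39 1712
rect ((570.009521484375, -55.23769760131836), (13.50902271270752, 46.57809066772461), 54.51192855834961)
pointer z 110.64 ang -2.579 153
side n 157 zmax 724.5 ptr n 14 [536.2 -32.8  98.6] ang 0.587
shift m [-0.      0.0007 -0.0003] twist -0.2965 | clock 9.1 eef [569.2 -54.8 137.2] gap mm 20.06 F [ 0.1  0.2 -0.3] T [ 0.07  -0.042 -0.019] tilt [ 0.002 -0.    -1.   ]
```

View pics/w13.png

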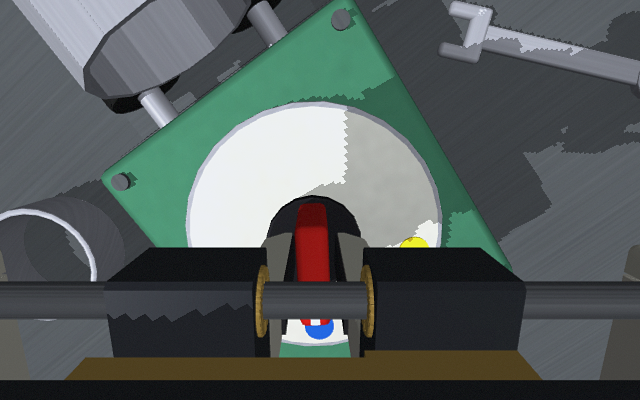

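Emit:
play_rows --plan "0 0 0 0.04 0.0165; 0 0 0 0.08 0.0165; 0 0 0 0.12 0.0165; 0 0 0 0.15 0.0165; 0 0 0 0.17 0.0165; 0 0 0 0.19 0.0165; 0 0 0 0.19 0.0165"

```text
clock: 9.98
eef_pos: [569.2, -54.7, 137.1]
tool_rot: [0.243, -0.664, 0.664, -0.244]
ft_force: [1.3, 1.8, -1.4]
finger_gap: 0.177
```

Run:
```python
from m import *
knob('w14.png'); side()
goal((569,-54.6,136.5),0.38)
```

```text
topz med 138.41 1612
rect ((575.4363403320312, -59.943580627441406), (13.335061073303223, 28.948049545288086), 49.24268341064453)
pointer z 104.19 ang -2.453 150
side n 150 zmax 140.2 ptr n 11 [538.3 -29.1  91.5] ang 0.692
shift m [ 0.      0.0007 -0.0003] twist -0.4864 | clock 10.075 eef [569.2 -54.8 137.2] gap mm 16.27 F [ 1.   2.2 -1.3] T [ 0.384 -0.139 -0.001] tilt [ 0.002 -0.    -1.   ]
```

Top height is back to 138.4, the parked value, so the knob has dropped home. Now I'll let go and retreat.

Emit:
play_rows --plan "0 0 0 -0.05 0.018; 0 0 0 -0.1 0.025; 0 0 0 -0.14 0.035; 0 0 0 -0.14 0.045; 0 0 0 -0.14 0.045; 0 -0.03 0 -0.14 0.045; 0 -0.08 0 -0.14 0.045; 0 -0.13 0 -0.14 0.045; 0 -0.13 0 -0.14 0.045; 0 -0.13 0 -0.14 0.045"

```text
clock: 11.32
eef_pos: [568.6, -54.7, 266.6]
tool_rot: [0.289, -0.645, 0.645, -0.29]
ft_force: [-0.6, 0.6, -0.2]
finger_gap: 0.488
```

```bash
python3 - <<'E'
from m import *
knob('w15.png'); side(); snap('side','d15.png'); c,_=wrist('w16.png')
goal((569,-54.6,136.5),0.7)
E
python3 -c "
import cv2
a=cv2.imread('pics/d15.png')[90:280,240:440];cv2.imwrite('pics/d15c.png',cv2.resize(a,None,fx=3,fy=3,interpolation=2))"
```

```text
topz med 138.38 653
rect ((568.7374877929688, -54.32750701904297), (13.309257507324219, 44.66019821166992), 49.5677490234375)
pointer z 92.36 ang 0.727 132
side n 192 zmax 724.5 ptr n 10 [538.  -28.4  91.8] ang 0.702
blue [311 240  18  17 243] [519.7 -19.1  86. ]
yellow [367 187  19  19 266] [523.6 -93.7  86. ]
green [266 227  17  16 203] [559.6   4.4  86. ]
red [ 304  166   18   74 1012] [561.9 -47.7  86. ]
shift m [-0.0005  0.1289  0.0007] twist -0.0266 | clock 11.525 eef [568.3 -54.6 265.4] gap mm 44.82 F [-0.5  0.6 -0.4] T [ 0.115 -0.002 -0.071] tilt [-0.001  0.001 -1.   ]
```

View pics/w16.png

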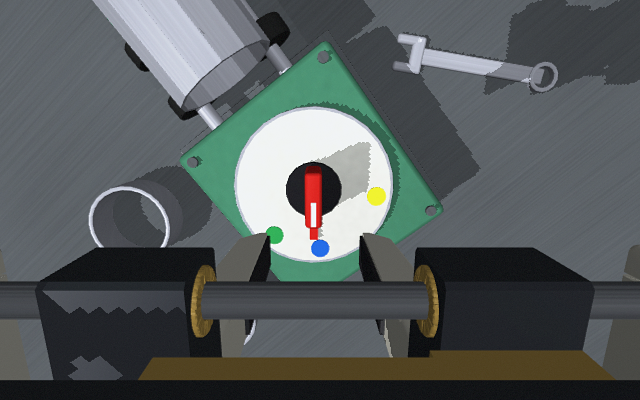

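View pics/d15c.png

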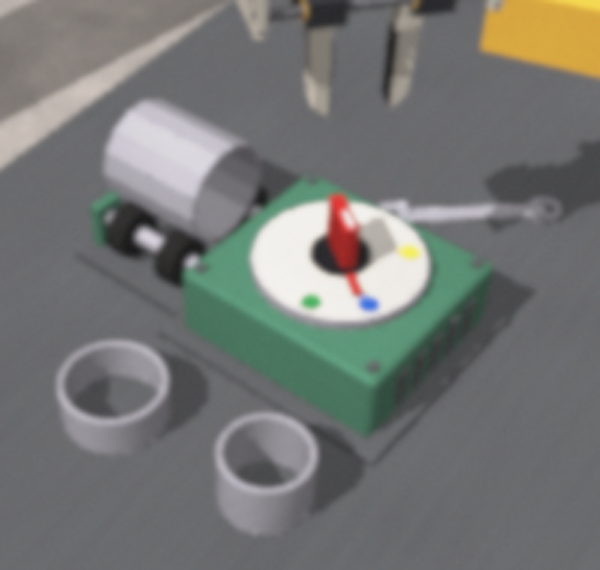

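The wrist view shows the knob at (313,200), with its pointer tip at (313,237) beside the blue mark at (320,248). The side view shows the same, with the gripper well clear and the pipe pieces and wrench where they were. The top is at 138.4 mm, which is fully home.

```bash
python3 -c "
from cell import manip
print(manip.sign_off())"
```

```text
the job is handed in; nothing more can be done
None
```

The selector is set at blue: the red knob is fully home in the notch there, released, and the job is handed in at about 11.5 s of the 48 s allowed.

- **What I did:** I pinched the knob and pulled it up about 11 mm, short of the stop. I turned it to about +0.31 rad and set it down on the plate. Then I swept it clockwise with the fingers loose, in small steps, until it dropped. I opened the fingers and backed away straight up.
- **Height check:** The knob's top is at 138.4 mm, the same as when it was parked. It read about 146 mm while riding on the plate.
- **Angle check:** The knob points about 0.63–0.65 rad from park, against about 0.54 rad for the blue mark. The notch is therefore about 0.1 rad past the mark, within the stated 0.26 rad.
- **Forces and clearance:** The wrist force readings I took stayed below about 10 N. The gripper is clear of everything, and the pipe pieces and wrench look unmoved in the pictures.
- **Readings that disagreed:** Partway through, at about +0.57 rad, the knob's top read 0.6 mm lower than before, with about 3 N pulling down on the fingers. I loosened the fingers and it did not drop, so I carried on and it dropped at the next step. Wrist- and side-camera angles differed by up to 0.1 rad during the sweep, but agreed within 0.03 rad at the end.

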